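# Put the long scanner battery away in the push-to-open drawer

### The arm

A 7-joint arm with a two-finger parallel gripper is mounted at the origin on the work surface. World frame = base frame: x ahead of the robot, y to its left, z up, the work surface at z = 0. Lengths are in m, angles in degrees, forces in N, time in s.
With the tool pointing down it reaches from about 0.425 to 0.875 m from the base axis. Payload 4.7 kg.
Tool frame: the origin (TCP) lies on the centre line of the jaws, within the pads' length; the fingertips stand env.nose_length ahead of it and the grasp point (between the pads) lies 8 mm behind it (env.nose_length is the distance from the TCP to the fingertips, in m); y points along the fingers, z is the direction in which the jaws open and shut, and the axes are right-handed (so a half turn about y gives the same grasp; the last joint's range is limited). The gripper opens to 87 mm and grips with 3 to 60 N. Pads are 19 mm wide; open, the fingers measure 117 mm over their backs; the gripper's body (75 mm by 190 mm) begins 51 mm behind the grasp point.
Start: joints at [-64.739, 18.392, -4.016, 83.108, 1.295, 78.541, -3.26], TCP at [0.269, 0.592, 0.234] pointing down, gripper open.
Joint ranges: [-163.93, 163.93], [-17.29, 119.83], [-79.2, 71.16], [3.27, 140.29], [-89.18, 269.18], [5.43, 117.66], [-154.24, 154.24]. Speed limits (degrees/s): [147.25, 147.25, 180, 180, 180, 180, 180].

### API

Orientations are given as [roll, pitch, yaw] about the fixed x, y, z axes, in that order (R = Rz(yaw) Ry(pitch) Rx(roll)).
In Python, from cell import env, read_camera, camera_info, job, models gives the robot as it stands.
- The arm moves only by the tool move_arm, never from a script. Its argument "moves" is a list of rows, each a list of 6 numbers: the shift along the tool's x, y, z in mm, then the turn, a rotation vector about the tool's x, y, z in degrees. In form: [[x, y, z, ax, ay, az], ...]. A call has 1 to 20 rows; each row is the pose to reach, as a shift and turn from the pose commanded when the call began, along the tool's axes at that moment; what a row does not reach only later rows make up. A row lasts 1/12 s, in which the tool goes at most 41.7 mm and 7.16 degrees, less where a joint would pass 70% of its speed; a pose out of reach is approached as far as the arm can. A call with a gripper value outside its range is refused whole. "claw" is the finger opening in mm, from 0 to 87, set as the call begins (left out, the last holds). The fingers move at their own pace and stop on an object; "newtons" is the grip in N (left out, the last holds). Time passes only in rows, so rows that repeat a pose let the fingers close. It gives the time, the measured TCP pose, the force and the opening at its end, in the units of the state.
- env.get_obs(): the state, without advancing time (a new reading comes with each control period).
- read_camera(name): name is "scene" or "top"; returns (picture, depth): 480x640x3 uint8, red, green, blue; 480x640 float32, m along the optical axis (not along the pixel's ray), 0 where there is no reading.
- camera_info(name): a dict with "fx", "fy", "cx", "cy" (pixels), "R" (3x3) and "t" (3): a world point X has camera coordinates R X + t. Camera axes: x right, y down, z forward; pixel columns grow to the right and rows downward; lengths in m; the calibration is good to about 2 mm. A picture is of the moment at which its call begins. camera_info takes no time and is no camera call.
- job.sign_off(): hands the job in, once; it reports no verdict.
Trained networks look in the newest picture that a camera, given by its name, has taken for a name from the list of things; names that differ only in an ending like _2 or _b are one class to them, and where a whole thing is asked for, a point or a joint stands for the part that bears it (a point fixed in the world has none). Each returns a list of dicts, best first, with "score" (0 to 1); they miss things now and then, are a little off and sometimes report something else, mostly with a low value. They report only what shows in the picture. A call takes as long as a camera call. They do not tell look-alikes from the thing itself.
- models.spot_in(target, camera): "point" ([x, y, z] in m, in world coordinates, good to about 4 mm: the middle of the surface that is visible of it).
- models.cut_out(target, camera): "mask" (480x640 bool, what is visible of it).
The state is a dict: "time_s": time; "qpos": joint angles; "joint_velocities": joint speeds; "effort": joint torques, N m; "tool_pos": TCP position; "tool_rot": TCP orientation; "force": force on the tool from outside, world axes, zero at the start; "wrist_torque": the same for the moment, N m; "grip_width": finger opening in m.
Only numpy, scipy, OpenCV 4.12 (cv2) and the standard library are available. Lean on these libraries where they do the work, as an engineer would, in place of code of your own. Each camera call takes 0.05 s, during which the arm holds its last target.

### The job

Press the round button on top of the grey bench case so that its hidden drawer springs out, then pick up the longer of the two black scanner batteries and lay it flat on the floor of the drawer. Set it down rather than dropping it, leave the drawer open, and leave the shorter battery where it lies.

Things in the scene. Friction and masses are not known exactly. Their poses are not given: they have to be found in the camera images.
- latch_top (a point): centre of the top of the round steel push button (32 mm across, its top 80 mm above the table) on a low grey case, 200 (x) x 170 (y) x 62 mm high. Axes: -x is the way the drawer opens, z up. The button is 55 mm in +x and 45 mm in +y from the middle of the case's front. It goes down 8 mm against a spring (6 N); at 5 mm the drawer is let go and springs out in 2 s
- drawer_in (a point): centre of the drawer's floor (upper side, 14 mm above the table); moves with the drawer, axes as the button's. Shut, it is hidden by a plain flush front; released, it slides 160 mm along its -x, open above, and a spring keeps it out. Inside 150 (x) x 130 mm (y); above the floor, side and back walls rise 30 mm (4 thick), the front panel 44 mm (10 thick)
- long_pack_center (a point): centre (half-way up) of the longer black battery, a loose block 100 (its x) x 36 (its y) x 28 mm high, about 0.18 kg, flat on the table to the left or right of the case's front; three small brass contacts on top at its +x end
- short_pack_center (a point): centre (half-way up) of the shorter black battery, 62 (its x) x 36 x 28 mm high, on the other side; to be left alone. A tape roll, a small carton and a hand scanner (under 60 mm high) lie farther off, beside and behind the case
There are look-alikes about, which are no part of the job. What is shaped like the part that bears long_pack_center but green is not meant.

How it is judged (in metres and radians):
On the way:
1. the drawer has been released and has slid out (distance of drawer_in from where it was at the start of the episode above 0.13 m), for 0.2 s.
At the end, for the whole second after the job is handed in: the drawer is still out (at least 130 of its 160 mm), the long battery lies at rest inside it, flat (within 10 degrees) and on its floor (centre 5 to 22 mm above it), and the short battery is within 30 mm of where it lay (distance of drawer_in from where it was at the start of the episode above 0.13 m and x of long_pack_center in the frame of drawer_in between -0.07 and 0.07 m and y of long_pack_center in the frame of drawer_in between -0.06 and 0.06 m and z of long_pack_center in the frame of drawer_in between 0.005 and 0.022 m and angle between long_pack_center's own z axis and vertical below 0.17 rad and linear speed of long_pack below 0.02 m/s and distance of short_pack_center from where it was at the start of the episode below 0.03 m); the robot touches nothing.
It fails at once if the long battery is dropped (falls out of the fingers faster than 0.9 m/s, about 40 mm) (linear speed of long_pack above 0.9 m/s and contact force between the fingers and long_pack below 0.1 N).
It fails at once if the short battery is moved by more than 30 mm (distance of short_pack_center from where it was at the start of the episode above 0.03 m).
It also fails if it takes over 58 s, if anything falls off the work surface, if the arm or the gripper's body presses on something with over 40 N, if the wrist force passes 120 N, or if a joint passes its speed limit or range.

## Working session

There is one attempt and no reset: what is moved stays moved. The work goes in short steps, Python scripts to look and compute and a tool call to move; the robot and the scene stay as the last step left them, time stands still between calls to the robot, and variables do not carry over. Pictures are saved under pics/ and viewed, and the job is handed in when it is done.

Besides the shell and the picture viewer there is one more tool, called after "Call:" as name(argument=value, ...), one argument or row to a line, values as JSON. move_arm: Moves the arm, as the interface text tells. Its arguments: {"type":"object","properties":{"moves":{"type":"array","items":{"type":"array","items":{"type":"number"}}},"claw":{"type":"number"},"newtons":{"type":"number"}},"required":["moves"]}

```bash
mkdir -p pics; ls; python3 - <<'E'
from cell import env, read_camera, camera_info, job, models
import cv2, numpy as np
o=env.get_obs(); print({k:np.round(v,4) for k,v in o.items()}, env.nose_length)
for c in ("scene","top"):
    p,d=read_camera(c); cv2.imwrite(f"pics/{c}0.png",p[:,:,::-1]); np.save(f"{c}0.npy",d)
    for t in ("latch_top","drawer_in","long_pack_center","short_pack_center"):
        print(c,t,[(np.round(r["point"],4),round(r["score"],2)) for r in models.spot_in(t,c)])
E
```

```text
pics
{'time_s': np.float64(0.0), 'qpos': array([-64.739 ,  18.4399,  -4.0176,  83.1761,   1.2979,  78.5412,
        -3.2586]), 'joint_velocities': array([-0.0031, -0.0254, -0.0333, -0.0139,  0.0459, -0.0343, -0.0755]), 'effort': array([-1.00000e-04, -4.91273e+01, -4.03600e-01, -3.12542e+01,
       -6.37000e-02,  4.34000e-02,  2.00000e-04]), 'tool_pos': array([0.2689, 0.5912, 0.2324]), 'tool_rot': array([-9.01118e+01, -8.00000e-03, -2.44473e+01]), 'force': array([-0.2731,  0.4076,  1.4029]), 'wrist_torque': array([ 0.0159, -0.0088,  0.0286]), 'grip_width': np.float64(0.0872)} 0.011
scene latch_top [(array([0.6441, 0.0693, 0.0826]), 0.69)]
scene drawer_in []
scene long_pack_center [(array([ 0.4739, -0.1704,  0.0261]), 0.94)]
scene short_pack_center [(array([0.5516, 0.2935, 0.0261]), 0.63)]
top latch_top [(array([0.6311, 0.0714, 0.0815]), 0.65)]
top drawer_in [(array([0.5768, 0.0265, 0.0426]), 0.83)]
top long_pack_center [(array([ 0.4491, -0.2957,  0.0303]), 0.85), (array([ 0.4604, -0.1711,  0.0307]), 0.67), (array([0.5351, 0.2922, 0.0269]), 0.6)]
top short_pack_center [(array([0.5348, 0.2953, 0.0262]), 0.68)]
```

View pics/scene0.png

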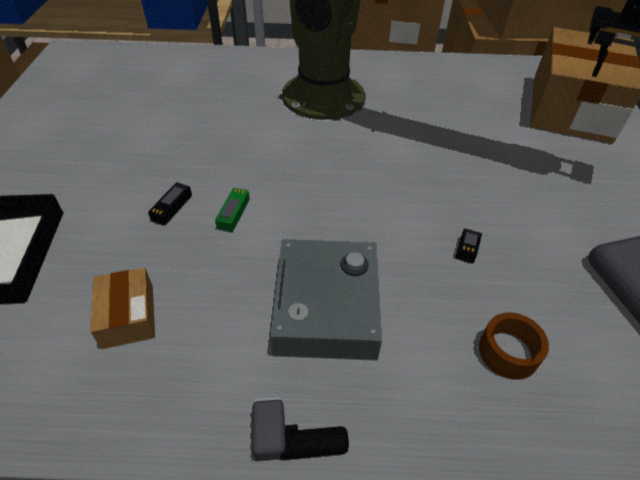

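View pics/top0.png

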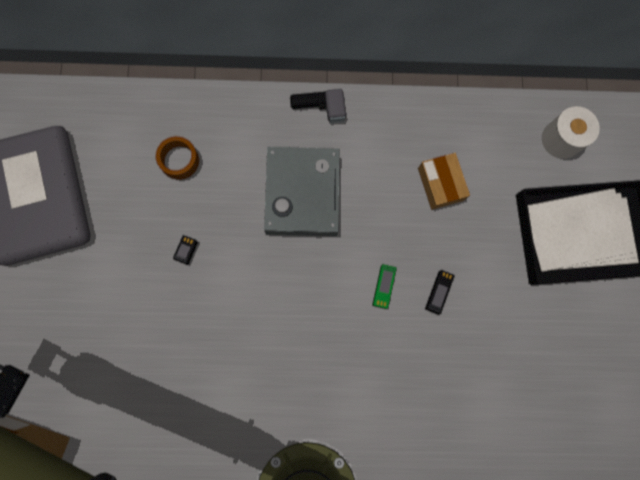

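```bash
cat > h.py <<'E'
from cell import env, read_camera, camera_info, job, models
import cv2, numpy as np
def cloud(c,d):
    i=camera_info(c); v,u=np.mgrid[:480,:640]
    P=np.stack([(u-i["cx"])/i["fx"]*d,(v-i["cy"])/i["fy"]*d,d],-1)
    W=(P-np.array(i["t"]))@np.array(i["R"]); W[d<=0]=np.nan
    return W
def rect(pts):
    return cv2.minAreaRect((pts[:,:2]*1000).astype(np.float32))
E
python3 - <<'E'
from h import *
for c in ("scene","top"):
    p,d=read_camera(c); W=cloud(c,d); z=W[...,2]; x=W[...,0]; y=W[...,1]
    tab=(x>.4)&(x<.5)&(abs(y)<.1); print(c,"t",camera_info(c)["t"],"table z",np.nanmedian(z[tab]))
    near=lambda a,b,r:np.hypot(x-a,y-b)<r
    mx=p.max(-1)
    for nm,m in {"case":near(.68,.03,.17)&(z>.054)&(z<.068),"button":near(.637,.07,.03)&(z>.075),
      "long":near(.455,-.296,.08)&(z>.02),"green":near(.465,-.171,.08)&(z>.02),"short":near(.545,.293,.06)&(z>.02)}.items():
        m=cv2.morphologyEx(m.astype(np.uint8),cv2.MORPH_OPEN,np.ones((2,2)))>0
        q=W[m]; print(nm,m.sum(),"rect",np.round(np.array(sum([list(k) if np.ndim(k) else [k] for k in rect(q)],[])),1),"mean",np.round(q.mean(0),4), "med z",np.round(np.median(q[:,2]),4))
E
```

```text
scene t [ 0.00621475 -0.38140429  1.30494613] table z -0.0009029923086197115
case 9956 rect [670.6  48.9  66.9 307.7  51. ] mean [nan nan nan] med z nan
button 222 rect [639.3  72.8  29.   30.8   1.9] mean [0.6405 0.0719 0.078 ] med z 0.0787
long 683 rect [ 447.1 -293.4   33.1  119.2   64.8] mean [nan nan nan] med z nan
green 665 rect [ 452.3 -167.2   33.5  127.2   77.8] mean [nan nan nan] med z nan
short 487 rect [528.4 301.1  36.1  90.3  65.4] mean [nan nan nan] med z nan
top t [-0.02049507  0.5764133   1.26015275] table z 0.0013500469031766365
case 5554 rect [649.7 -20.8 119.4 276.   51. ] mean [nan nan nan] med z nan
button 143 rect [631.7  71.   27.9  29.   60.1] mean [0.6315 0.07   0.0798] med z 0.0809
long 681 rect [ 448.5 -304.9   39.6  105.    65.2] mean [nan nan nan] med z nan
green 675 rect [ 459.  -173.7   40.6  100.8   77.5] mean [nan nan nan] med z nan
short 427 rect [534.3 296.1  34.3  61.1  70. ] mean [nan nan nan] med z nan
```

```bash
python3 - <<'E'
from h import *
def rr(q): 
    a=rect(q); return np.round([*a[0],*a[1],a[2]],1)
for c in ("scene","top"):
    p,d=read_camera(c); W=cloud(c,d); z=W[...,2]; x=W[...,0]; y=W[...,1]; f=np.isfinite(z)
    near=lambda a,b,r:np.hypot(x-a,y-b)<r
    for nm,m,zl in [("case",near(.68,.03,.18),(.055,.069)),("button",near(.635,.071,.022),(.074,.09)),("long",near(.452,-.296,.075),(.022,.036)),("green",near(.46,-.171,.06),(.022,.036)),("short",near(.535,.296,.06),(.022,.036))]:
        m=m&f&(z>zl[0])&(z<zl[1])
        n,l,s,_=cv2.connectedComponentsWithStats(m.astype(np.uint8)); m=l==1+np.argmax(s[1:,4])
        print(c,nm,m.sum(),rr(W[m]),"mean",np.round(W[m].mean(0),4))
    for t in ("long_pack_center","latch_top"):
        for r in models.cut_out(t,c):
            m=r["mask"]&f; print(c,t,round(r["score"],2),r["mask"].sum(),np.argwhere(m).mean(0)[::-1],rr(W[m&(z>.02)]))
E
```

```text
scene case 9999 [681.8  25.4 170.1 202.9  89.9] mean [0.6944 0.0241 0.0614]
scene button 229 [637.3  69.8  30.6  30.2  47.9] mean [0.6392 0.0701 0.0787]
scene long 650 [ 453.1 -300.5   37.8  101.2   68.3] mean [ 0.4568 -0.3007  0.0267]
scene green 647 [ 463.8 -171.3   36.3  101.5   77.4] mean [ 0.4672 -0.171   0.0267]
scene short 476 [539.8 295.   35.9  63.2  70.3] mean [0.5422 0.2941 0.0269]
scene long_pack_center 0.66 930 [231.59071274 210.11015119] [ 463.8 -171.3   36.3  101.5   77.4]
scene latch_top 0.58 265 [354.21590909 261.11742424] [637.3  70.4  29.6  32.   86.5]
top case 5827 [677.9  27.4 170.2 203.3  89.9] mean [0.6776 0.026  0.0632]
top button 157 [633.   72.4  30.9  30.7  46.5] mean [0.6331 0.0722 0.0806]
top long 672 [ 449.6 -298.9   37.   101.1   68.6] mean [ 0.4486 -0.2982  0.0288]
top green 662 [ 459.7 -169.4   36.4  100.    77.5] mean [ 0.4593 -0.1689  0.0289]
top short 413 [535.4 297.2  37.3  62.   70.4] mean [0.5347 0.2968 0.0291]
top long_pack_center 0.75 711 [383.96892655 286.11158192] [ 459.8 -169.2   36.8  100.    77.7]
top long_pack_center 0.74 770 [439.36636245 292.64146023] [ 449.6 -299.1   37.5  101.3   68.1]
top latch_top 0.72 159 [281.67924528 205.66037736] [634.   72.6  30.4  32.4  80.9]
top latch_top 0.68 727 [439.23895028 292.34254144] [ 449.6 -298.6   36.8  101.    69.4]
```

```bash
cat >> h.py <<'E'
from scipy.spatial.transform import Rotation as Ro
def go(frm,yaw0,to,yaw1=None):
    R=Ro.from_euler("xyz",[-90,0,yaw0],degrees=True)
    s=R.inv().apply(np.array(to)-np.array(frm))*1000
    yaw1=yaw0 if yaw1 is None else yaw1
    print("shift",np.round(s,1),"turn about y",yaw0-yaw1, "rows",np.linalg.norm(s)/41.7)
E
python3 -c "
from h import *
go([.269,.592,.234],-24.45,[.635,.071,.125])
o=env.get_obs();print(o['time_s'])"
```

```text
shift [ 548.8  109.  -322.8] turn about y 0.0 rows 15.490901380472872
0.9
```

Call:
move_arm(
  moves=[
    [35,3,-21,0,0,0],
    [70,10,-41,0,0,0],
    [105,17,-62,0,0,0],
    [140,24,-82,0,0,0],
    [175,31,-103,0,0,0],
    [210,38,-124,0,-1,0],
    [245,45,-144,0,-1,0],
    [280,52,-165,0,-2,0],
    [315,59,-185,0,-2,0],
    [350,66,-206,0,-2.8,0],
    [385,73,-226,0,-2.8,0],
    [420,80,-247,0,-2.8,0],
    [455,87,-268,0,-2.8,0],
    [490,94,-288,0,-2.8,0],
    [520,102,-306,0,-2.8,0],
    [540,106,-318,0,-2.8,0],
    [548.8,109,-322.8,0,-2.8,0],
    [548.8,109,-322.8,0,-2.8,0],
    [548.8,109,-322.8,0,-2.8,0],
    [548.8,109,-322.8,0,-2.8,0],
  ],
  claw=0,
  newtons=20,
)

```text
time_s: 2.57
tool_pos: [0.6343, 0.0737, 0.1249]
tool_rot: [-89.9, 0.1, -21.5]
force: [0.1, 0.1, 0.7]
grip_width: 0.0004
```

Call:
move_arm(
  moves=[
    [1,15,-2.5,0,0,0],
    [1,28,-2.5,0,0,0],
    [1,33,-2.5,0,0,0],
    [1,36,-2.5,0,0,0],
    [1,39,-2.5,0,0,0],
    [1,41,-2.5,0,0,0],
    [1,41,-2.5,0,0,0],
    [1,41,-2.5,0,0,0],
    [1,41,-2.5,0,0,0],
  ],
)

```text
time_s: 3.32
tool_pos: [0.635, 0.0692, 0.0845]
tool_rot: [-89.9, 0.0, -21.6]
force: [-3.6, 1.5, 5.2]
grip_width: 0.0005
```

```bash
python3 - <<'E'
from h import *
p,d=read_camera("top"); cv2.imwrite("pics/top1.png",p[:,:,::-1])
p,d=read_camera("scene"); cv2.imwrite("pics/scene1.png",p[:,:,::-1])
E
```

```text
(no output)
```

View pics/scene1.png

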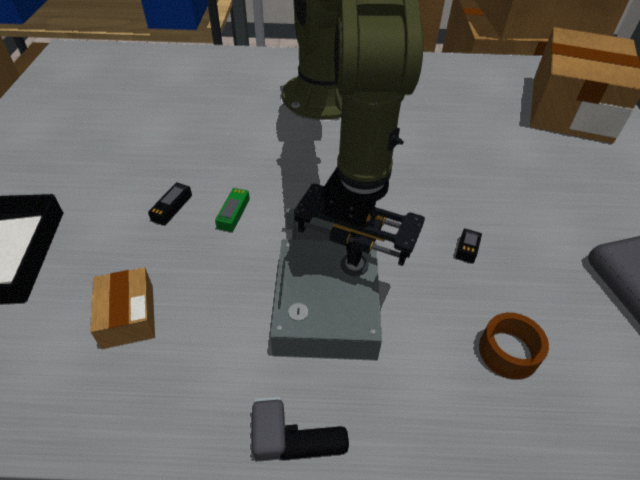

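The scene view shows the fingertips on the button (about 355,262), but the arm hides the front of the case. I'll press a little deeper, then lift and look.

Call:
move_arm(
  moves=[
    [0,1,0,0,0,0],
    [0,1.5,0,0,0,0],
    [0,1.5,0,0,0,0],
    [0,1.5,0,0,0,0],
  ],
)

```text
time_s: 3.75
tool_pos: [0.6352, 0.0691, 0.0835]
tool_rot: [-89.9, 0.0, -21.6]
force: [-4.7, 1.9, 6.8]
grip_width: 0.0004
```

Call:
move_arm(
  moves=[
    [0,-15,0,0,0,0],
    [0,-50,0,0,0,0],
    [0,-85,0,0,0,0],
    [0,-110,0,0,0,0],
    [0,-110,0,0,0,0],
  ],
  claw=70,
)

```text
time_s: 4.17
tool_pos: [0.6391, 0.0678, 0.1992]
tool_rot: [-89.7, -0.6, -21.7]
force: [1.6, 0.0, 1.0]
grip_width: 0.0263
```

```bash
python3 - <<'E'
from h import *
p,d=read_camera("scene"); cv2.imwrite("pics/scene2.png",p[:,:,::-1])
p,d=read_camera("top"); cv2.imwrite("pics/top2.png",p[:,:,::-1])
E
```

```text
(no output)
```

View pics/scene2.png

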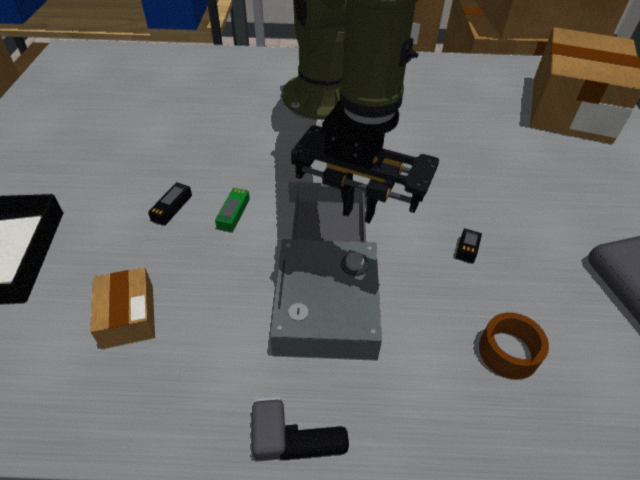

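View pics/top2.png

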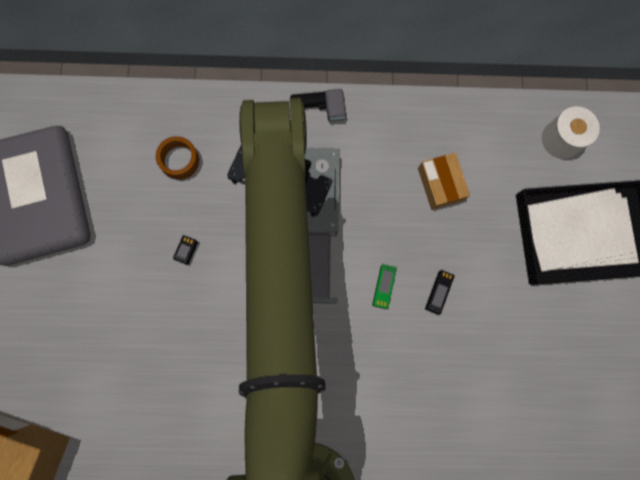

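Scene view: the drawer is out (floor around 330,215), front panel at about (315,190). Next is the long black battery at (440,292) in the top view.

```bash
python3 -c "
from h import *
o=env.get_obs();print(o['time_s'],o['tool_pos'],o['tool_rot'],o['grip_width'])
go([.6352,.0691,.193],-21.6,[.4515,-.2995,.11])"
```

```text
4.2667 [0.63617875 0.06779119 0.19357442] [-89.90539748  -0.19279545 -21.66485063] 0.03441866662962075
shift [ -35.1   83.  -410.3] turn about y 0.0 rows 10.074815451836235
```

Call:
move_arm(
  moves=[
    [-3,0,-25,0,0,0],
    [-6,2,-62,0,0,0],
    [-9,5,-100,0,0,0],
    [-12,10,-138,0,0,0],
    [-15,16,-175,0,0,0],
    [-18,24,-212,0,0,0],
    [-21,34,-250,0,0,0],
    [-24,44,-287,0,0,0],
    [-27,54,-324,0,0,0],
    [-30,64,-360,0,0,0],
    [-33,75,-390,0,0,0],
    [-35,83,-405,0,0,0],
    [-35,83,-410,0,0,0],
    [-35,83,-410,0,0,0],
    [-35,83,-410,0,0,0],
    [-35,83,-410,0,0,0],
  ],
  claw=70,
)

```text
time_s: 5.6
tool_pos: [0.4526, -0.2985, 0.1092]
tool_rot: [-90.0, -0.0, -21.5]
force: [-0.3, -0.2, -0.0]
grip_width: 0.0703
```

```bash
python3 - <<'E'
from h import *
p,d=read_camera("scene"); cv2.imwrite("pics/scene3.png",cv2.resize(p[120:280,90:400,::-1],None,fx=2.5,fy=2.5))
o=env.get_obs();print(o['tool_pos'],o['tool_rot'],o['grip_width'])
W=cloud("scene",d)
q=W[(W[...,0]>.4)&(W[...,0]<.6)&(abs(W[...,1]-.027)<.1)&(W[...,2]>.03)&(W[...,2]<.068)]
print("front+walls", q[:,0].min(), np.percentile(q[:,1],[1,99]))
f=(W[...,0]>.38)&(W[...,0]<.47)&(abs(W[...,1]-.027)<.08)&(W[...,2]>.045)&(W[...,2]<.068)
q=W[f];print("panel",f.sum(),q.min(0),q.max(0))
E
```

```text
[ 0.45271226 -0.29850045  0.10932435] [-8.99596330e+01 -4.19278523e-02 -2.14755250e+01] 0.07016494608963414
front+walls 0.41930176924552054 [-0.05726671  0.10864407]
panel 595 [ 0.41930177 -0.05178795  0.04500568] [0.45006917 0.10688391 0.06027851]
```

View pics/scene3.png

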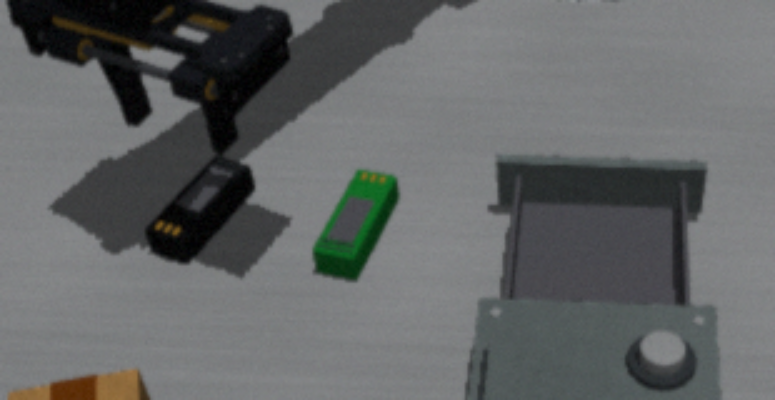

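Call:
move_arm(
  moves=[
    [-1,25,-1,0,0,0],
    [-1,55,-1,0,0,0],
    [-1,78,-1,0,0,0],
    [-1,88,-1,0,0,0],
    [-1,93.5,-1,0,0,0],
    [-1,93.5,-1,0,0,0],
    [-1,93.5,-1,0,0,0],
    [-1,93.5,-1,0,0,0],
  ],
)

```text
time_s: 6.32
tool_pos: [0.4513, -0.3012, 0.017]
tool_rot: [-90.0, -0.2, -21.6]
force: [-0.3, -0.1, 0.3]
grip_width: 0.07
```

Call:
move_arm(
  moves=[
    [0,0,0,0,0,0],
    [0,0,0,0,0,0],
    [0,0,0,0,0,0],
    [0,0,0,0,0,0],
    [0,0,0,0,0,0],
    [0,0,0,0,0,0],
    [0,0,0,0,0,0],
    [0,0,0,0,0,0],
    [0,0,0,0,0,0],
    [0,0,0,0,0,0],
  ],
  claw=20,
  newtons=30,
)

```text
time_s: 7.15
tool_pos: [0.45, -0.3008, 0.0156]
tool_rot: [-90.0, -0.0, -21.7]
force: [0.6, -0.1, 2.2]
grip_width: 0.0361
```

Gripped at 36 mm. Lifting gently, then checking.

Call:
move_arm(
  moves=[
    [0,-5,0,0,0,0],
    [0,-15,0,0,0,0],
    [0,-35,0,0,0,0],
    [0,-60,0,0,0,0],
    [0,-90,0,0,0,0],
    [0,-120,0,0,0,0],
    [0,-135,0,0,0,0],
    [0,-135,0,0,0,0],
    [0,-135,0,0,0,0],
    [0,-135,0,0,0,0],
  ],
)

```text
time_s: 7.98
tool_pos: [0.4492, -0.3001, 0.1495]
tool_rot: [-90.0, 0.1, -21.6]
force: [-0.7, 0.1, -2.1]
grip_width: 0.0355
```

```bash
python3 - <<'E'
from h import *
p,d=read_camera("scene"); cv2.imwrite("pics/scene4.png",cv2.resize(p[80:280,90:400,::-1],None,fx=2.5,fy=2.5))
o=env.get_obs();print(o['tool_pos'],o['tool_rot'],o['grip_width'],o['force'])
go(o['tool_pos'],-21.65,[.505,.027,o['tool_pos'][2]],0)
E
```

```text
[ 0.44895809 -0.30002955  0.14907511] [-89.98379926   0.15668792 -21.65205612] 0.03595931675335291 [-0.18987968 -0.11884885 -1.60893812]
shift [-68.6   0.  324.6] turn about y -21.65 rows 7.956754357149532
```

View pics/scene4.png

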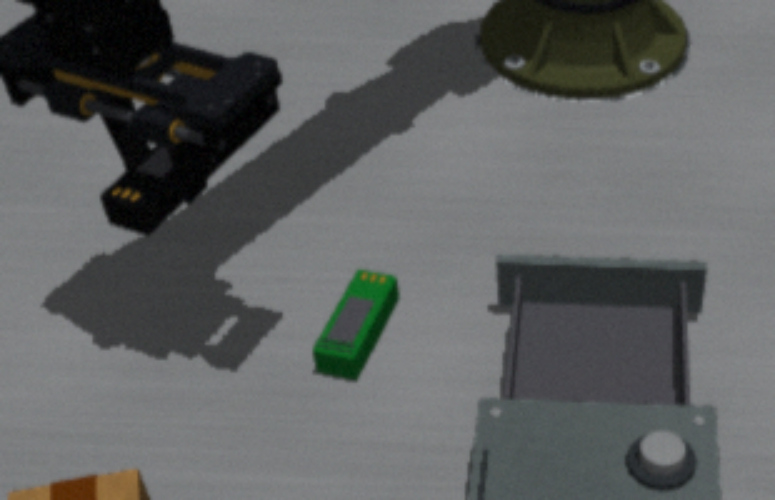

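The battery is held level, clear of the table, and the drawer is fully open and empty. Carrying it across.

Call:
move_arm(
  moves=[
    [-4,0,18,0,-1.5,0],
    [-10,0,48,0,-4,0],
    [-17,0,80,0,-6,0],
    [-24,0,112,0,-8,0],
    [-31,0,145,0,-10,0],
    [-38,0,178,0,-12,0],
    [-45,0,210,0,-14,0],
    [-51,0,242,0,-16,0],
    [-57,0,270,0,-18,0],
    [-62,0,295,0,-20,0],
    [-66,0,314,0,-21.6,0],
    [-68.6,0,324.6,0,-21.6,0],
    [-68.6,0,324.6,0,-21.6,0],
    [-68.6,0,324.6,0,-21.6,0],
    [-68.6,0,324.6,0,-21.6,0],
  ],
)

```text
time_s: 9.28
tool_pos: [0.5057, 0.0242, 0.1503]
tool_rot: [-90.1, 0.0, -0.2]
force: [-0.5, 0.2, -1.8]
grip_width: 0.036
```

```bash
python3 - <<'E'
from h import *
p,d=read_camera("scene"); cv2.imwrite("pics/scene5.png",cv2.resize(p[80:320,190:490,::-1],None,fx=2.5,fy=2.5))
o=env.get_obs();print(o['tool_pos'],o['tool_rot'],o['grip_width'],o['force'])
E
```

```text
[0.50576058 0.02413234 0.15040963] [-9.00468981e+01  2.17847152e-02 -2.39394008e-01] 0.03557770706714797 [-0.11777863  0.71403044 -1.52478113]
```

View pics/scene5.png

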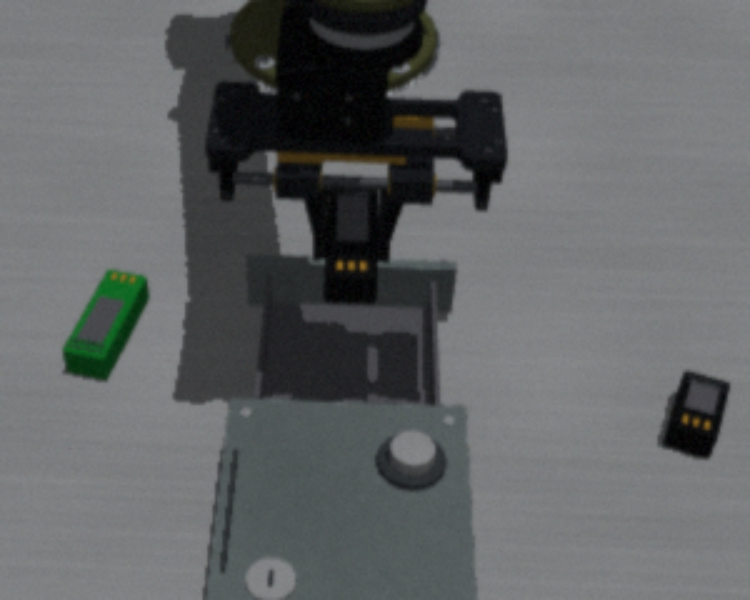

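Call:
move_arm(
  moves=[
    [0,12,2,0,0,0],
    [0,35,2,0,0,0],
    [0,60,2,0,0,0],
    [0,85,2,0,0,0],
    [0,102,2,0,0,0],
    [0,110,2,0,0,0],
    [0,114,2,0,0,0],
    [0,116,2,0,0,0],
    [0,118,2,0,0,0],
    [0,118,2,0,0,0],
    [0,118,2,0,0,0],
  ],
)

```text
time_s: 10.25
tool_pos: [0.5068, 0.0283, 0.0335]
tool_rot: [-90.0, -0.1, -0.1]
force: [-0.6, -0.3, -1.4]
grip_width: 0.0357
```

Call:
move_arm(
  moves=[
    [0,0.7,0,0,0,0],
    [0,1.4,0,0,0,0],
    [0,1.4,0,0,0,0],
    [0,1.4,0,0,0,0],
  ],
)

```text
time_s: 10.58
tool_pos: [0.506, 0.0284, 0.0313]
tool_rot: [-90.0, -0.0, -0.0]
force: [-0.1, -1.0, -1.4]
grip_width: 0.0354
```

Call:
move_arm(
  moves=[
    [0,0.6,0,0,0,0],
    [0,1.2,0,0,0,0],
    [0,1.5,0,0,0,0],
    [0,1.5,0,0,0,0],
    [0,1.5,0,0,0,0],
  ],
)

```text
time_s: 11.0
tool_pos: [0.506, 0.0283, 0.0296]
tool_rot: [-90.0, -0.0, -0.1]
force: [0.1, 0.2, -1.5]
grip_width: 0.0359
```

Call:
move_arm(
  moves=[
    [0,0.4,0,0,0,0],
    [0,0.8,0,0,0,0],
    [0,0.8,0,0,0,0],
    [0,0.8,0,0,0,0],
  ],
)

```text
time_s: 11.33
tool_pos: [0.5064, 0.0283, 0.0295]
tool_rot: [-90.0, -0.0, -0.1]
force: [-1.1, -0.9, 5.6]
grip_width: 0.0359
```

Contact with the floor (force went from -1.5 to +5.6 N). Releasing.

Call:
move_arm(
  moves=[
    [0,0,0,0,0,0],
    [0,0,0,0,0,0],
    [0,0,0,0,0,0],
    [0,0,0,0,0,0],
    [0,0,0,0,0,0],
    [0,0,0,0,0,0],
  ],
  claw=58,
)

```text
time_s: 11.83
tool_pos: [0.5059, 0.0283, 0.0287]
tool_rot: [-90.0, 0.0, -0.0]
force: [1.3, -0.0, 0.0]
grip_width: 0.057
```

Call:
move_arm(
  moves=[
    [0,-8,0,0,0,0],
    [0,-25,0,0,0,0],
    [0,-55,0,0,0,0],
    [0,-90,0,0,0,0],
    [0,-130,0,0,0,0],
    [0,-160,0,0,0,0],
    [0,-180,0,0,0,0],
    [0,-180,0,0,0,0],
    [0,-180,0,0,0,0],
  ],
)

```text
time_s: 12.58
tool_pos: [0.5068, 0.0283, 0.2106]
tool_rot: [-90.0, -0.2, -0.1]
force: [-0.6, 0.2, -0.3]
grip_width: 0.0579
```

```bash
python3 - <<'E'
from h import *
p,d=read_camera("scene"); cv2.imwrite("pics/scene6.png",cv2.resize(p[80:320,190:490,::-1],None,fx=2.5,fy=2.5))
o=env.get_obs();print(o['tool_pos'],o['grip_width'],o['force'])
W=cloud("scene",d)
for t in("long_pack_center","short_pack_center"): print(t,[(np.round(r["point"],4),round(r["score"],2)) for r in models.spot_in(t,"scene")])
f=(W[...,0]>.38)&(W[...,0]<.47)&(abs(W[...,1]-.027)<.08)&(W[...,2]>.045)&(W[...,2]<.068)
q=W[f];print("panel",q.min(0),q.max(0))
f=(W[...,0]>.44)&(W[...,0]<.57)&(abs(W[...,1]-.027)<.055)&(W[...,2]>.03)&(W[...,2]<.055)
print("pack top",rect(W[f]),np.median(W[f][:,2]), np.linalg.lstsq(np.c_[W[f][:,:2],np.ones(f.sum())],W[f][:,2],rcond=None)[0])
E
```

```text
[0.50579223 0.02826181 0.20902211] 0.05798917234584577 [ 0.37088329 -0.22496079  0.16455481]
long_pack_center [(array([ 0.4735, -0.1738,  0.027 ]), 0.92), (array([0.5122, 0.028 , 0.0429]), 0.86)]
short_pack_center []
panel [ 0.4184404  -0.05168138  0.04501659] [0.44353957 0.10692498 0.06007201]
pack top ((508.8544616699219, 27.751506805419922), (102.44529724121094, 34.83441162109375), 0.49365511536598206) 0.04102730408401502 [-0.01057068  0.00229651  0.04620939]
```

View pics/scene6.png

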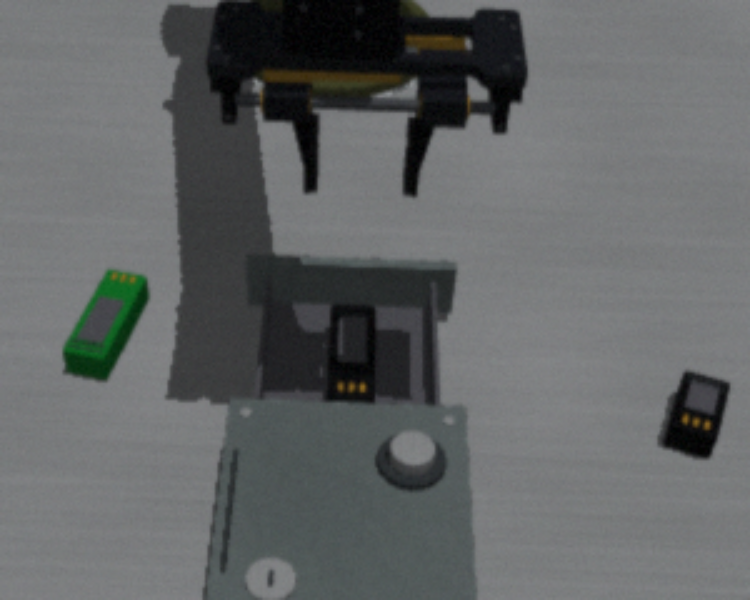

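The battery lies flat in the open drawer (crop 350,350), the gripper is clear, and the short battery looks unmoved (crop 697,415). Handing in.

```bash
python3 -c "
from cell import job
print(job.sign_off())"
```

```text
the job is handed in; nothing more can be done
None
```

I pressed the button, the drawer sprang out, and the long black battery now lies flat on the drawer floor. I handed the job in at about 13 s, with no verdict reported.

**Last checks, scene camera:**
- **Drawer:** open. Its front panel is at x ≈ 0.42 m, against a case front at about 0.58 m, so it is out the full 160 mm.
- **Long battery:** its top is at z ≈ 0.041 m, so the centre is about 13 mm above the floor. It is tilted less than 1° and within about 4 mm of the drawer's centre. I lowered it until the wrist force showed contact (−1.5 N to +5.6 N) before opening the fingers.
- **Gripper:** open and raised about 0.18 m, touching nothing.

**Checks that failed or disagreed:**
- **Short battery:** the network did not find it in the last picture. I judged it unmoved by eye only, and the arm never went near it.
- **Green look-alike:** the network rated it highest as the long battery (0.92, against 0.86 for the real one). I told them apart by colour and did not touch it.
- **Cameras:** the two differed by about 4 mm in x, so I used the average.

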